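# Change trays at the watch-polishing bench

## Task

Three sliding trays stand side by side on the polishing bench and one of them stands out: first push that tray fully home. Then hook a fingertip behind the front lip of the tray that holds the two watch cases and draw it out along its rails as far as it goes, keeping the watch cases lying in it. Do not pinch or lift anything, leave the third tray shut, and leave everything else where it is.

Things in the scene. Friction and masses are not known exactly. Their poses are not given: they have to be found in the camera images.
- unit_cases: the slide unit whose tray holds the two watch cases. Fixed rail base 210 x 116 x 22 mm; origin: centre of its underside; +x along the slide away from the robot (tray comes out along -x), z up. The three units stand in any order, about 200 mm apart, each turned up to 0.12 rad.
- tray_cases (a joint): the plywood tray with the two watch cases, shut or ajar by up to 10 mm at the start. Joint value in m: 0 is fully home (shut, rigid stop), 0.085 is drawn out to its rigid stop; it grows as the tray slides along the unit's -x, roughly towards the robot. Sliding takes about 2.5 N and the tray stays where it is left.
- cases_lip (a point): tray with the watch cases: front lip, an upright panel 96 mm wide, 8 mm thick. Origin: middle of the TOP edge of its INNER face (away from the robot), 48 mm above the table; moves with the tray. x points away from the robot into the tray, y along the lip, z up. Behind it (+x) an empty finger well 62 mm long, 88 mm wide, floor 36 mm below this origin; then a 20 mm high divider and the compartment.
- cases_face (a point): tray with the watch cases: the aluminium outer skin of its front panel: origin in the middle of its top edge on the OUTER face (towards the robot), 44 mm above the table; the plain face is 96 mm wide and reaches down to 8 mm above the table. x points away from the robot, into the tray; moves with the tray.
- unit_out: the slide unit whose tray stands out at the start (40 to 70 mm); the tray carries six upright felt bobs, tops 46 mm above the table. Fixed rail base 210 x 116 x 22 mm; origin: centre of its underside; +x along the slide away from the robot (tray comes out along -x), z up. The three units stand in any order, about 200 mm apart, each turned up to 0.12 rad.
- tray_out (a joint): the tray that stands out at the start. Joint value in m: 0 is fully home (shut, rigid stop), 0.085 is drawn out to its rigid stop; it grows as the tray slides along the unit's -x, roughly towards the robot. Sliding takes about 2.5 N and the tray stays where it is left.
- out_lip (a point): tray that stands out: front lip, an upright panel 96 mm wide, 8 mm thick. Origin: middle of the TOP edge of its INNER face (away from the robot), 48 mm above the table; moves with the tray. x points away from the robot into the tray, y along the lip, z up. Behind it (+x) an empty finger well 62 mm long, 88 mm wide, floor 36 mm below this origin; then a 20 mm high divider and the compartment.
- out_face (a point): tray that stands out: the aluminium outer skin of its front panel: origin in the middle of its top edge on the OUTER face (towards the robot), 44 mm above the table; the plain face is 96 mm wide and reaches down to 8 mm above the table. x points away from the robot, into the tray; moves with the tray.
- unit_third: the remaining slide unit, tray shut, with four brushes lying in it. Fixed rail base 210 x 116 x 22 mm; origin: centre of its underside; +x along the slide away from the robot (tray comes out along -x), z up. The three units stand in any order, about 200 mm apart, each turned up to 0.12 rad.
- tray_third (a joint): the third tray, fully home at the start; it must stay so. Joint value in m: 0 is fully home (shut, rigid stop), 0.085 is drawn out to its rigid stop; it grows as the tray slides along the unit's -x, roughly towards the robot. Sliding takes about 2.5 N and the tray stays where it is left.
- case_a_mid (a point): centre of one steel watch case, round, 38 mm across (46 mm over the lugs), 9 mm high, lying loose in the compartment of its tray, about 17 mm above the table
- case_b_mid (a point): centre of the other watch case, the same
- wax: bystander, loose, on the table: bar of polishing wax, 70 x 20 x 18 mm, lying in the gap between two units; origin at the centre of its underside
- bezel: bystander, loose, on the table: plain metal ring, 42 mm outside, 7 mm high, lying; origin at the centre of its underside
- loupe: bystander, loose, on the table: short black cylinder, 24 mm across, 28 mm high, standing in the gap between two units; origin at the centre of its underside
- oil: bystander, loose, on the table: small bottle, 34 mm across, 70 mm high, upright; origin at the centre of its underside
- driver: bystander, loose, on the table: screwdriver 150 mm long, lying; origin under its middle
- wheel: bystander, loose, on the table: felt wheel 38 mm across with a hub, 20 mm high, lying; origin at the centre of its underside
- corkblock: bystander, loose, on the table: cork block 50 x 40 x 30 mm; origin at the centre of its underside
Not all that is in view belongs to the job. Leave any blue look-alike of the part that bears case_a_mid alone.

How it is judged:
By the outcome, as a careful person would: the job done as asked, in the order asked, and still so for the second after the job is handed in, with the robot touching nothing.
It also fails if it takes over 48 s, if anything falls off the work surface, if the arm or the gripper's body presses on something with over 40 N, if the wrist force passes 120 N, or if a joint passes its speed limit or range.

## Robot

A 6-joint arm with a two-finger parallel gripper is mounted at the origin on the work surface. World frame = base frame: x ahead of the robot, y to its left, z up, the work surface at z = 0. Lengths are in m, angles in rad, forces in N, time in s.
With the tool pointing down it reaches from about 0.275 to 0.725 m from the base axis. Payload 15.9 kg.
Tool frame: the origin (TCP) lies midway between the tips of the shut fingers; the grasp point (between the pads) lies 19 mm behind it (env.hold_point_z is the distance from the TCP to the grasp point, in m); z points along the fingers, y is the line along which they close (so a half turn about z gives the same grasp; the last joint's range is limited). The gripper opens to 85 mm and grips with 20 to 120 N. Pads are 22 mm wide; open, the fingers measure 114 mm over their backs; the gripper's body (76 mm by 85 mm) begins 54 mm behind the grasp point. The pads swing forward as they close: fully open they stand 13 mm farther back than shut.
Start: joints at [1.332, 0.213, -0.034, 1.323, 0, 1.571], TCP at [0.118, 0.486, 0.231] pointing down, gripper open.
Joint ranges: [-2.98, 2.98], [-0.74, 1.72], [-1.14, 1.35], [-2.1, 2.04], [-1.57, 1.44], [-3.14, 3.14]. Speed limits (rad/s): [1.89, 1.89, 2.39, 2.57, 3.14, 3.14].

## Interface

Orientations are given as a rotation vector (axis times angle).
In Python, from plant import env gives the robot as it stands. Calls block until the motion is done:
- env.move_ptp(position, orientation): joint-space move of the TCP to a pose.
- env.move_l(position, orientation=None, rate=0.15, threshold=None): straight line of the TCP; orientation=None keeps the orientation; rate is the mean speed in m/s. With threshold (N) it stops when the force on the tool has changed by that much, and returns True; else False.
- env.move_joints(angles): joint-space move.
- env.let_go() and env.grasp(newtons=None): open the fingers fully, or close them until they stop; newtons is the grip in N (None keeps the last).
- env.hold(seconds).
- env.ik(position, orientation): joint angles nearest the present ones, or None.
- env.read_camera(name): name is "scene" or "side" or "wrist"; returns the picture (400x640x3 uint8, blue, green, red); there is no depth.
- env.calibration(name): a dict with "K" (3x3 intrinsics, pixels), "world_from_camera" (4x4, takes a point from camera to world coordinates). Camera axes: x right, y down, z forward; pixel columns grow to the right and rows downward; lengths in m; the calibration is good to about 2 mm. A picture is of the moment at which its call begins: read the wrist's pose just before it. calibration takes no time and is no camera call; for the wrist camera it gives the pose at the moment of the call.
A pose or a line that the arm cannot do raises env.IKError and nothing moves.
- env.sign_off(): hands the job in; it is judged then, once.
Readings, each from a call of its own:
- env.current_t(): time.
- env.current_q(): joint angles.
- env.current_qd(): joint speeds.
- env.current_joint_torque(): joint torques, N m.
- env.current_position(): TCP position.
- env.current_eef_rot(): TCP orientation.
- env.current_force(): force on the tool from outside, world axes, zero at the start.
- env.current_moment(): the same for the moment, N m.
- env.current_finger_gap(): opening from 0.0 (shut) to 1.0 (fully open).
- env.current_grasp_force(): force on a finger pad.
Only numpy, scipy, OpenCV 4.12 (cv2) and the standard library are available. Lean on these libraries where they do the work, as an engineer would, in place of code of your own. Each camera call takes 0.05 s, during which the arm holds its last target. There are 200 camera calls.

## Working session

There is one attempt and no reset: what is moved stays moved. The work goes in short steps, each a Python script; the robot and the scene stay as the last script left them, time stands still between calls to the robot, and variables do not carry over. Pictures are saved under pics/ and viewed, at most 10 in all, crops included, and the job is handed in when it is done.

```bash
mkdir -p pics; ls; python3 - <<'E'
from plant import env
import cv2
for n in("scene","side"):
    cv2.imwrite(f"pics/{n}0.png",env.read_camera(n)); c=env.calibration(n); print(n,c["K"].tolist(),c["world_from_camera"].round(4).tolist())
print(env.current_eef_rot(),env.current_t(),env.hold_point_z)
E
```

```text
pics
scene [[389.38244923799164, 0.0, 317.1742949670537], [0.0, 389.38244923799164, 199.1622113042187], [0.0, 0.0, 1.0]] [[0.4912, 0.6192, -0.6127, 1.2184], [0.8711, -0.3483, 0.3463, -0.3514], [0.001, -0.7038, -0.7104, 0.796], [0.0, 0.0, 0.0, 1.0]]
side [[365.8280732073969, 0.0, 326.8112678016528], [0.0, 365.8280732073969, 198.47753030393827], [0.0, 0.0, 1.0]] [[-0.9859, -0.1129, 0.1238, 0.4897], [-0.1673, 0.6975, -0.6968, 0.5682], [-0.0077, -0.7077, -0.7065, 0.6338], [0.0, 0.0, 0.0, 1.0]]
[-3.74163704e-01 -3.11912940e+00  1.62306733e-03] 0.1 0.0187
```

View pics/scene0.png

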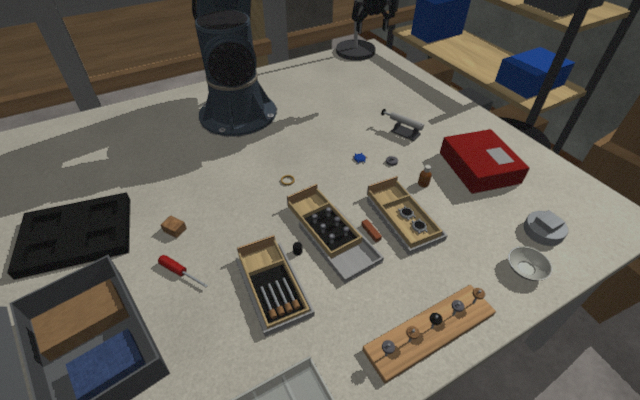

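View pics/side0.png

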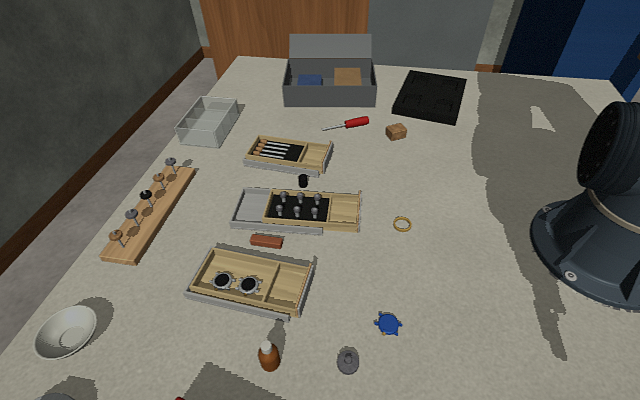

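The scene picture shows the middle tray (lip about (305,195)) standing out with its bobs. The watch-case tray is on the +y side (lip about (383,187)), the brush tray on the -y side (lip about (258,245)), the wax at (371,230) and the loupe at (297,248). I'll enlarge the trays for corner readings.

```bash
python3 - <<'E'
import cv2
a=cv2.imread("pics/scene0.png")[170:290,280:450]; cv2.imwrite("pics/sc1.png",cv2.resize(a,None,fx=4.7,fy=4.7,interpolation=cv2.INTER_CUBIC))
a=cv2.imread("pics/side0.png")[180:325,180:370]; cv2.imwrite("pics/sd1.png",cv2.resize(a,None,fx=4,fy=4,interpolation=cv2.INTER_CUBIC))
E
```

```text
(no output)
```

View pics/sc1.png

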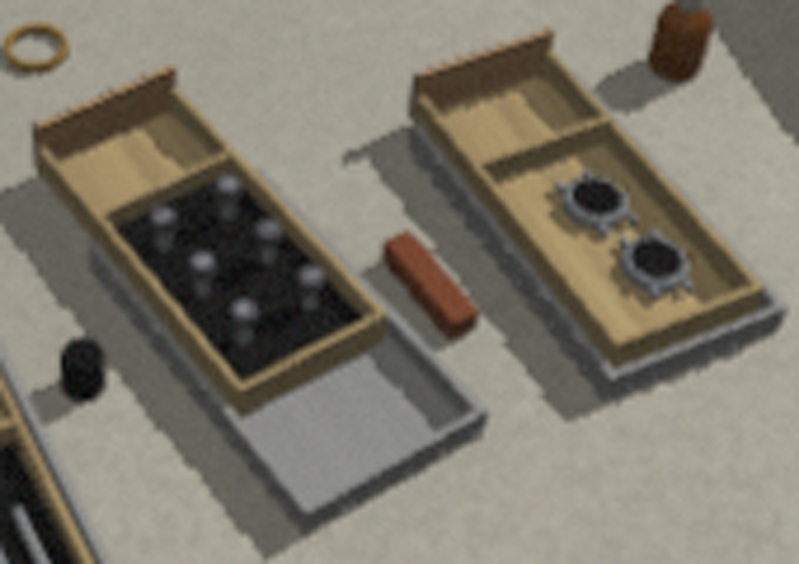

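View pics/sd1.png

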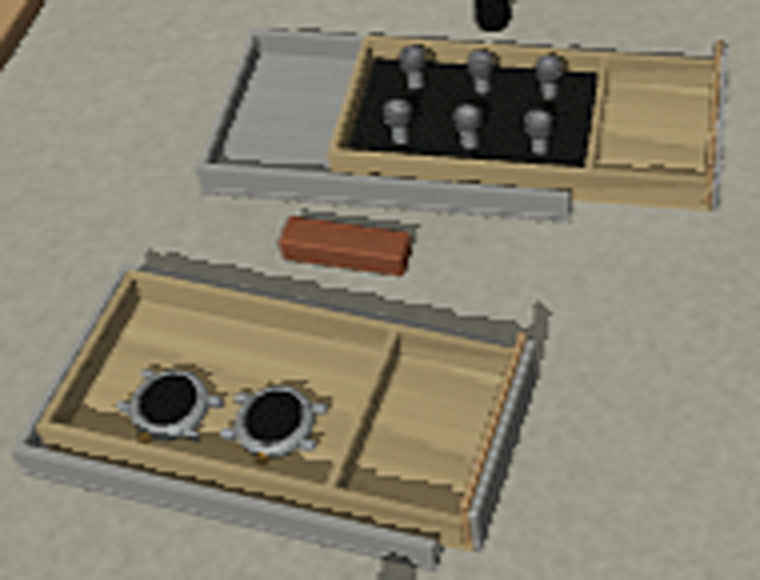

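Lip top corners in the scene crop: out tray (35,127) and (175,70), case tray (412,78) and (550,33). In the side crop: out tray (717,42) and (711,205), case tray (526,334) and (468,511). I also read the rail-base rear corners, (310,520)/(487,415) and (612,378)/(783,310).

```bash
cat > h.py <<'E'
from plant import env
import numpy as np
from scipy.spatial.transform import Rotation as R
def ray(cam,u,v,z,c=None):
    c=c or env.calibration(cam); T=c["world_from_camera"]
    d=T[:3,:3]@np.linalg.solve(c["K"],[u,v,1]); o=T[:3,3]
    return o+d*(z-o[2])/d[2]
def sc(x,y,z): return ray("scene",280+(x+.5)/4.7-.5,170+(y+.5)/4.7-.5,z)
def sd(x,y,z): return ray("side",180+(x+.5)/4-.5,180+(y+.5)/4-.5,z)
E
python3 - <<'E'
from h import *
def p(n,*v):
    print(n,*[np.round(a[:2]*1000,1) for a in v], 'len',round(1000*np.linalg.norm(v[0][:2]-v[1][:2]),1),'nrm ang',round(float(np.arctan2(-(v[1]-v[0])[0],(v[1]-v[0])[1])),3))
p('out lip sc',sc(35,127,.048),sc(175,70,.048))
p('out lip sd',sd(717,42,.048),sd(711,205,.048))
p('case lip sc',sc(412,78,.048),sc(550,33,.048))
p('case lip sd',sd(526,334,.048),sd(468,511,.048))
p('out base rear sc',sc(310,513,.022),sc(487,413,.022))
p('out base rear sd',sd(254,33,.022),sd(200,170,.022))
p('case base rear sc',sc(610,375,.022),sc(785,308,.022))
p('out long sd (base top left edge front,rear)',sd(572,196,.022),sd(200,170,.022))
p('case long sd',sd(438,550,.022),sd(18,450,.022))
p('case tray rear sc',sc(615,358,.032),sc(765,290,.032))
p('out tray rear sc',sc(240,390,.032),sc(385,318,.032))
p('bobs sd',sd(549,65,.04),sd(415,58,.04))
p('wax sd',sd(285,230,.018),sd(408,250,.018))
p('oil,loupe',ray("side",268,368,0),ray("side",303,186,0))
E
```

```text
out lip sc [524.6 -53.5] [522.3  40.9] len 94.4 nrm ang 0.025
out lip sd [523.5 -48.4] [513.6  74.4] len 123.2 nrm ang 0.081
case lip sc [597.5 160.4] [605.8 256.6] len 96.6 nrm ang -0.086
case lip sd [592.6 169.1] [599.3 264.4] len 95.5 nrm ang -0.07
out base rear sc [810.4 -44.6] [804.   67.9] len 112.7 nrm ang 0.056
out base rear sd [804.9 -38.7] [798.3  73. ] len 111.9 nrm ang 0.06
case base rear sc [815.9 139.2] [826.8 251.5] len 112.8 nrm ang -0.096
out long sd (base top left edge front,rear) [590.3  58.3] [798.3  73. ] len 208.5 nrm ang -1.5
case long sd [613.1 271.6] [821.2 254.9] len 208.7 nrm ang -1.651
case tray rear sc [813.6 142.2] [816.9 243. ] len 100.8 nrm ang -0.033
out tray rear sc [734.8 -40.2] [731.9  52. ] len 92.3 nrm ang 0.032
bobs sd [617.8 -22.1] [695.9 -15.4] len 78.4 nrm ang -1.485
wax sd [739.6 103.5] [670.6 106. ] len 69.1 nrm ang 1.534
oil,loupe [630.7 355.5] [668.  -91.4] len 448.5 nrm ang -3.059
```

```bash
cat >> h.py <<'E'
def rot(yaw): return (R.from_euler('z',yaw)*R.from_euler('y',np.pi)).as_rotvec()
E
python3 - <<'E'
from h import *
import cv2
print('bezel',ray("side",402,224,.003),ray("scene",287,180,.003),'blue',ray("side",388,323,.005))
env.grasp()
env.move_ptp([0.45,0.06,0.25],rot(0))
c=env.calibration("wrist"); im=env.read_camera("wrist"); cv2.imwrite("pics/w1.png",im)
import pickle; pickle.dump(c,open("w1.pkl","wb")); print(c["world_from_camera"].round(3).tolist(),env.current_t(),env.current_position())
E
```

```text
bezel [ 4.17466637e-01 -1.82126495e-04  3.00000000e-03] [ 0.41908197 -0.00416869  0.003     ] blue [0.4369655 0.2451689 0.005    ]
[[-0.001, 0.964, 0.266, 0.382], [1.0, 0.001, 0.0, 0.059], [0.0, 0.266, -0.964, 0.393], [0.0, 0.0, 0.0, 1.0]] 2.8667 [0.44994148 0.06066838 0.24997992]
```

View pics/w1.png

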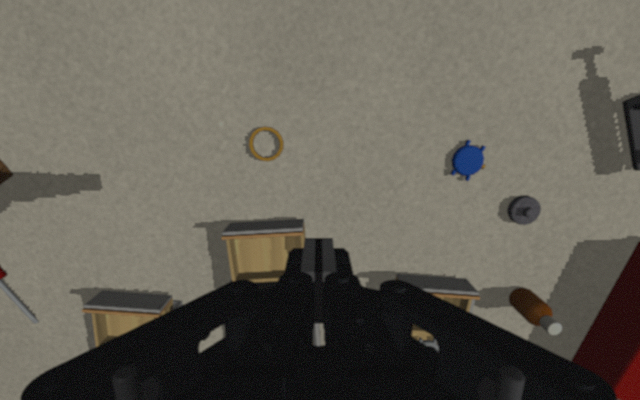

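The wrist picture shows the out lip's wooden top edge running from about (223,235) to (304,233), with its right corner at (304,233). The case lip's right corner is at about (478,296), and the bezel is at (265,143).

```bash
python3 - <<'E'
from h import *
import pickle
c=pickle.load(open("w1.pkl","rb"))
for u,v in((223,235),(304,233),(478,296)): print(ray(0,u,v,.048,c).round(4))
import cv2
a=cv2.imread("pics/w1.png")[205:325,200:500]; cv2.imwrite("pics/w1c.png",cv2.resize(a,None,fx=2.6,fy=2.6,interpolation=cv2.INTER_CUBIC))
E
```

```text
[ 0.5197 -0.0516  0.048 ]
[0.5171 0.043  0.048 ]
[0.6001 0.2573 0.048 ]
```

View pics/w1c.png

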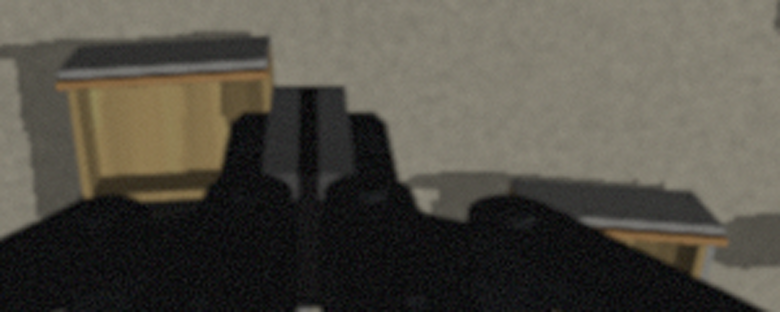

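```bash
python3 - <<'E'
from h import *
import cv2
y=.045; o=rot(y); d=np.array([np.cos(y),np.sin(y),0])
p=np.array([.475,-.004,.024])
env.move_ptp(p+[0,0,.11],o); print(env.move_l(p,rate=.12,threshold=15))
env.move_l(p+d*.02,rate=.06)
hit=env.move_l(p+d*.13,rate=.05,threshold=14)
q=env.current_position(); print(hit,q,env.current_force())
env.hold(.2); print(env.current_force())
env.move_l(q-d*.04,rate=.1); env.move_l(q-d*.04+[0,0,.2],rate=.2); 
print(env.current_force(),env.current_t())
cv2.imwrite("pics/side1.png",env.read_camera("side"));cv2.imwrite("pics/scene1.png",env.read_camera("scene"))
a=cv2.imread("pics/side1.png")[180:325,180:370]; cv2.imwrite("pics/sd2.png",cv2.resize(a,None,fx=4,fy=4,interpolation=cv2.INTER_CUBIC))
E
```

```text
False
True [5.72103593e-01 4.67959503e-04 2.31051290e-02] [-0.68803821  0.31265017 -0.69514759]
[-0.01349886  0.92655402 -0.12063133]
[-0.71773315 -0.33203801 -0.48014141] 8.3583
```

View pics/sd2.png

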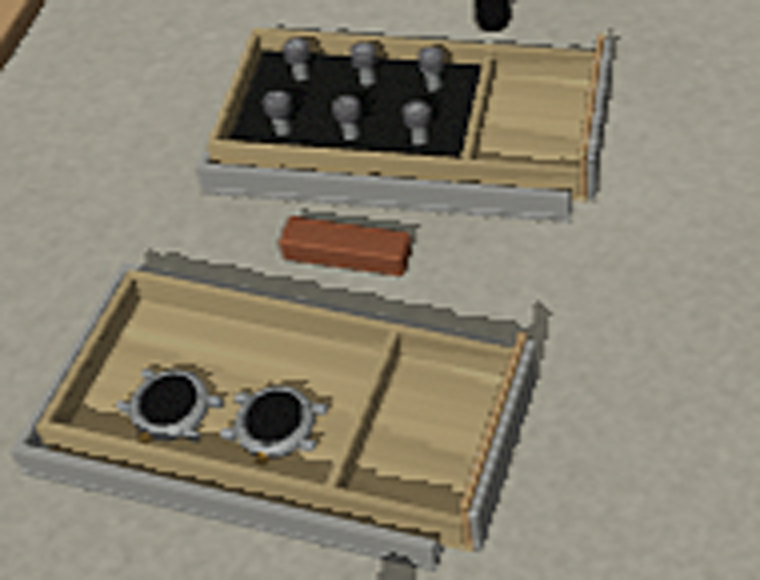

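The out tray looks home, with its lip at crop (600,40)–(590,190) in front of the base. The force dropped to nothing after the stop, so I'll press again to make sure it is at the stop.

```bash
python3 - <<'E'
from h import *
y=.06; o=rot(y); d=np.array([np.cos(y),np.sin(y),0])
p=np.array([.545,.0,.024])
env.move_ptp(p+[0,0,.08],o); env.move_l(p,rate=.12,threshold=20)
q=p
for k in range(25):
    t=p+d*(.015+.002*k)
    env.move_l(t,rate=.04); q=env.current_position(); f=env.current_force()
    print(t[0].round(4),q[:2].round(4),f.round(1))
    if f[0]<-14: break
env.move_l(q-d*.035,rate=.1); env.move_l(q-d*.035+[0,0,.2],rate=.2); print(env.current_t())
E
```

```text
0.56 [0.56   0.0009] [ 0.2 -0.2  0.7]
0.562 [0.562 0.001] [0.3 0.2 1.1]
0.564 [0.5641 0.0012] [ 0.2 -0.3  0.2]
0.566 [0.5661 0.0013] [-0.7  0.8  0.4]
0.568 [0.5681 0.0014] [ 1.1  0.2 -0.3]
0.57 [0.5701 0.0015] [ 0.  -0.4 -0.3]
0.572 [0.5721 0.0016] [0.6 0.6 0.6]
0.5739 [0.5724 0.0017] [-9.5 -0.4  5.6]
0.5759 [0.5725 0.0017] [-21.9  -0.7  13.6]
14.0333
```

The tray is against its stop: force rose to 22 N with the tip held at x = 0.5725. Next is the case tray's finger well.

```bash
python3 - <<'E'
from h import *
import cv2
y=-.083; o=rot(y); d=np.array([np.cos(y),np.sin(y),0])
p=np.array([.598,.211,.023])+d*.031
env.move_ptp(p+[0,0,.12],o)
if env.move_l(p,rate=.1,threshold=8): print("hit",env.current_position(),env.current_force())
else:
    hit=env.move_l(p-d*.13,rate=.04,threshold=12); q=env.current_position(); f=env.current_force()
    print(hit,q,f,np.dot(p-q,d),env.current_t())
    cv2.imwrite("pics/side2.png",env.read_camera("side"))
    a=cv2.imread("pics/side2.png")[180:345,180:400]; cv2.imwrite("pics/sd3.png",cv2.resize(a,None,fx=3.4,fy=3.4,interpolation=cv2.INTER_CUBIC))
E
```

```text
True [0.53383302 0.21646118 0.02323087] [ 4.89710125 -0.90764772  2.48334521] 0.0953988449846696 18.4917
```

View pics/sd3.png

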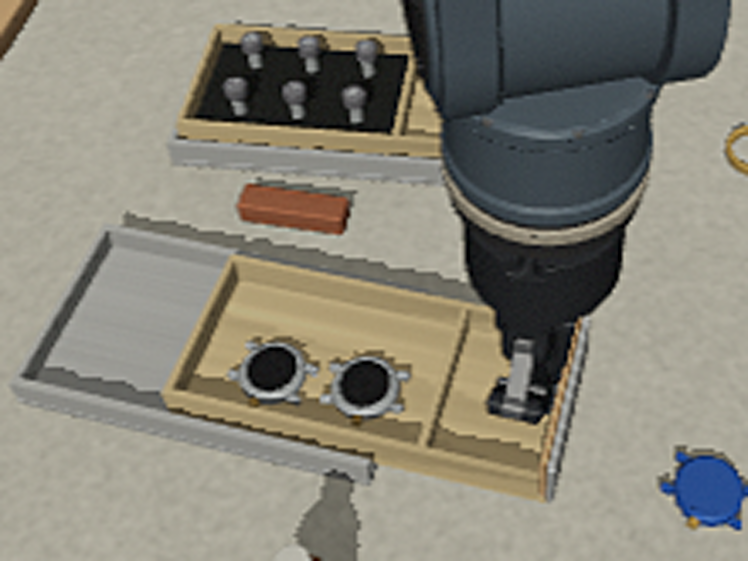

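The tray is well out with both cases lying in it at (272,372) and (365,385), and the finger is behind the lip. I'll press it to the stop, then withdraw.

```bash
python3 - <<'E'
from h import *
import cv2
y=-.083; d=np.array([np.cos(y),np.sin(y),0])
p=env.current_position(); q=p
for k in range(12):
    env.move_l(p-d*.0015*k,rate=.03); q=env.current_position(); f=env.current_force()
    print(round(1000*float(np.dot(p-q,d)),1),f.round(1))
    if f[0]>14: break
env.move_l(q+d*.02,rate=.06); r=env.current_position(); env.move_l([r[0],r[1],.2],rate=.12)
env.move_ptp([.35,.1,.25],rot(0)); print(env.current_t())
for n in("side","scene"): cv2.imwrite(f"pics/{n}3.png",env.read_camera(n))
a=cv2.imread("pics/scene3.png")[120:320,220:450]; cv2.imwrite("pics/sc4.png",cv2.resize(a,None,fx=3,fy=3,interpolation=cv2.INTER_CUBIC))
E
```

```text
-0.0 [ 3.1 -0.2  3.2]
0.0 [12.5 -2.2 -4.4]
0.1 [ 23.4  -2.2 -12.3]
22.3917
```

View pics/sc4.png

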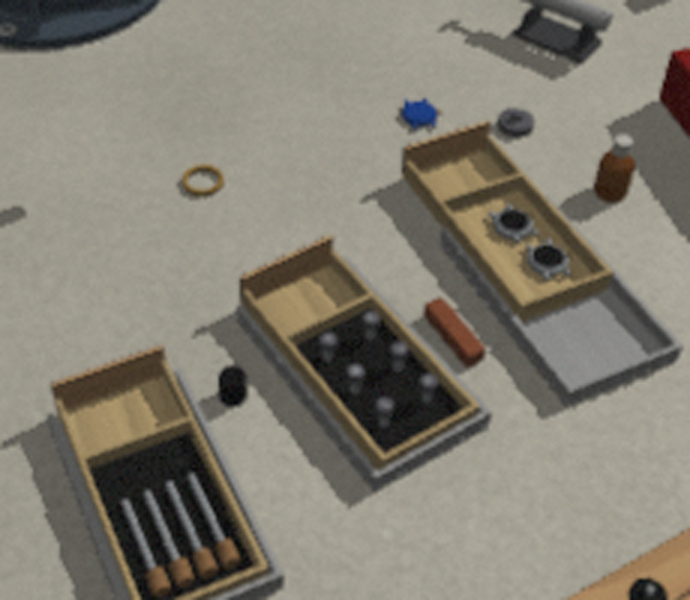

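View pics/side3.png

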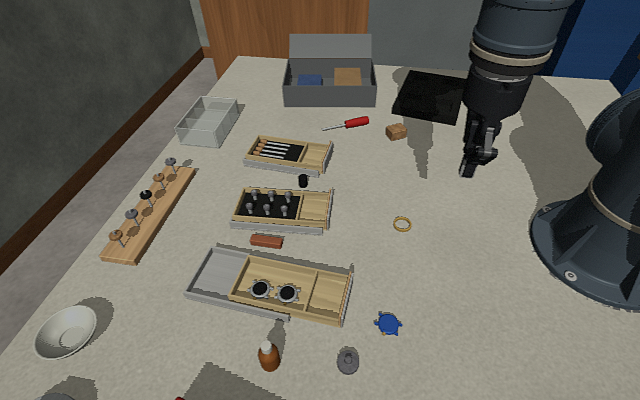

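The final pictures show the bob tray home, the case tray fully out with both cases lying flat (side (260,288) and (287,293)), the third tray shut and the bystanders where they were.

```bash
python3 -c "
from plant import env
print(env.sign_off())"
```

```text
the job is handed in; nothing more can be done
None
```

The job is handed in at about 22 s: the protruding tray is pushed home against its stop, the watch-case tray is drawn out to its stop with both cases still lying in it, and the final pictures show the third tray still shut and nothing else moved.

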